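Lay out the rings of an iron grille on the welding tray

TASK

The light metal layout tray on the bench is scribed with four circles in a two-by-two grid, and one iron ring is already tacked onto one of them. Lay the three loose rings that match it (same diameter, hole and thickness) flat on the three empty circles, one on each and centred, so that the tray holds a neat square of four.

Things in the scene. Friction and masses are not known exactly. Their poses are not given: they have to be found in the camera images.
- tray: flat square tray of light metal, 210 x 210 mm, fixed, at any yaw. Origin: centre of its underside, z up, x and y along its sides. Plate face 6 mm up; rim 5 mm wide, 4 mm above the face. Four 62 mm circles with cross lines centred at x = +-45, y = +-45 mm (90 mm apart). The one at (+45, +45) has a ring tacked on, 14 mm thick; those at (+45, -45), (-45, +45), (-45, -45) are empty.
- ring1: loose flat dark iron ring: 60 mm outside diameter, 40 mm hole, 14 mm thick, 0.13 to 0.22 kg, lying flat on the bench; one of three alike, interchangeable. Origin at its centre, half-way up (7 mm); z along its axis. Lying among them, 85 mm or more apart: a 40 mm ring, a solid 60 mm rosette, a 56 mm square frame, a 60 mm pipe stub 50 mm tall, a scroll.
- ring2: loose flat dark iron ring: 60 mm outside diameter, 40 mm hole, 14 mm thick, 0.13 to 0.22 kg, lying flat on the bench; one of three alike, interchangeable. Origin at its centre, half-way up (7 mm); z along its axis.
- ring3: loose flat dark iron ring: 60 mm outside diameter, 40 mm hole, 14 mm thick, 0.13 to 0.22 kg, lying flat on the bench; one of three alike, interchangeable. Origin at its centre, half-way up (7 mm); z along its axis.
There are look-alikes about, which are no part of the job. Leave any turquoise look-alike of the ring2 alone.

How it is judged (in metres and radians):
At the end, for the whole second after the job is handed in: Each of the three empty circles has one of the three rings within 12 mm of its centre along each of the tray's two sides; all three rings lie flat on the tray's plate (their centres 10 to 17 mm above the tray's underside, tilted less than about 10 degrees), and are at rest and released (((x of ring1 in the frame of tray between 0.033 and 0.057 m and y of ring1 in the frame of tray between -0.057 and -0.033 m) or (x of ring2 in the frame of tray between 0.033 and 0.057 m and y of ring2 in the frame of tray between -0.057 and -0.033 m) or (x of ring3 in the frame of tray between 0.033 and 0.057 m and y of ring3 in the frame of tray between -0.057 and -0.033 m)) and ((x of ring1 in the frame of tray between -0.057 and -0.033 m and y of ring1 in the frame of tray between 0.033 and 0.057 m) or (x of ring2 in the frame of tray between -0.057 and -0.033 m and y of ring2 in the frame of tray between 0.033 and 0.057 m) or (x of ring3 in the frame of tray between -0.057 and -0.033 m and y of ring3 in the frame of tray between 0.033 and 0.057 m)) and ((x of ring1 in the frame of tray between -0.057 and -0.033 m and y of ring1 in the frame of tray between -0.057 and -0.033 m) or (x of ring2 in the frame of tray between -0.057 and -0.033 m and y of ring2 in the frame of tray between -0.057 and -0.033 m) or (x of ring3 in the frame of tray between -0.057 and -0.033 m and y of ring3 in the frame of tray between -0.057 and -0.033 m)) and z of ring1 in the frame of tray between 0.01 and 0.017 m and angle between the z axis of each of ring1, ring2, ring3 and the z axis of tray, either way round below 0.17 rad and linear speed of each of ring1, ring2, ring3 below 0.02 m/s and z of ring2 in the frame of tray between 0.01 and 0.017 m and z of ring3 in the frame of tray between 0.01 and 0.017 m); the robot touches nothing.
It also fails if it takes over 69 s, if anything falls off the work surface, if the arm or the gripper's body presses on something with over 40 N, if the wrist force passes 120 N, or if a joint passes its speed limit or range.

ROBOT

A 6-joint arm with a two-finger parallel gripper is mounted at the origin on the work surface. World frame = base frame: x ahead of the robot, y to its left, z up, the work surface at z = 0. Lengths are in mm, angles in rad, forces in N, time in s.
With the tool pointing down it reaches from about 275 to 975 mm from the base axis. Payload 8.4 kg.
Tool frame: the origin (TCP) lies midway between the tips of the shut fingers; the grasp point (between the pads) lies 19 mm behind it; z points along the fingers, y is the line along which they close (so a half turn about z gives the same grasp; the last joint's range is limited). The gripper opens to 92 mm and grips with 3 to 60 N. Pads are 20 mm wide; open, the fingers measure 128 mm over their backs; the gripper's body (75 mm by 189 mm) begins 69 mm behind the grasp point.
Start: joints at [-1.264, 0.353, 1.633, -0, 1.155, -0.002], TCP at [189.946, -595.439, 179.083] pointing down, gripper open.
Joint ranges: [-2.63, 2.63], [-0.92, 2.1], [0.06, 2.66], [-1.3, 4.44], [0, 2.69], [-3.02, 3.02]. Speed limits (rad/s): [2.22, 2.22, 2.79, 3.14, 3.14, 3.14].

INTERFACE

Orientations are given as a rotation vector (axis times angle).
In Python, from bench import bot, status, imaging, ticket gives the robot as it stands. Calls block until the motion is done:
- bot.movep(position, orientation): joint-space move of the TCP to a pose.
- bot.move_straight(position, frame=None, max_speed=150, until_force=None): straight line of the TCP; frame=None keeps the orientation; max_speed is the mean speed in mm/s. With until_force (N) it stops when the force on the tool has changed by that much, and returns True; else False.
- bot.set_joints(angles): joint-space move.
- bot.open_jaws() and bot.grasp(force=None): open the fingers fully, or close them until they stop; force is the grip in N (None keeps the last).
- bot.wait(seconds).
- bot.ik(position, orientation): joint angles nearest the present ones, or None.
- status.sense(): the state.
- imaging.read_camera(name): name is "scene" or "top" or "wrist"; returns the picture (480x640x3 uint8, red, green, blue); there is no depth.
- imaging.calibration(name): a dict with "fx", "fy", "cx", "cy" (pixels), "dist_coeffs" ([k1, k2, p1, p2, k3] as OpenCV has them; the pictures are not rectified), "xyz" and "attitude" of the camera in the world; the wrist camera has in their place "hand_eye" (4x4, takes a point from camera to tool coordinates, whose origin is the TCP and whose axes are the flange's). Camera axes: x right, y down, z forward; pixel columns grow to the right and rows downward; lengths in mm; the calibration is good to about 2 mm. A picture is of the moment at which its call begins: read the wrist's pose just before it. calibration takes no time and is no camera call.
A pose or a line that the arm cannot do raises bot.IKError and nothing moves.
- ticket.sign_off(): hands the job in; it is judged then, once.
The state is a dict: "time_s": time; "q": joint angles; "qvel": joint speeds; "effort": joint torques, N m; "tcp_pos": TCP position; "tcp_rot": TCP orientation; "force": force on the tool from outside, world axes, zero at the start; "moment": the same for the moment, N m; "grip_width": finger opening in mm; "grasp_force": force on a finger pad.
Only numpy, scipy, OpenCV 4.12 (cv2) and the standard library are available. Lean on these libraries where they do the work, as an engineer would, in place of code of your own. Each camera call takes 0.05 s, during which the arm holds its last target. There are 200 camera calls.

## Working session

There is one attempt and no reset: what is moved stays moved. The work goes in short steps, each a Python script; the robot and the scene stay as the last script left them, time stands still between calls to the robot, and variables do not carry over. Pictures are saved under pics/ and viewed, at most 10 in all, crops included, and the job is handed in when it is done.

```bash
mkdir -p pics; ls; python3 - <<'E'
from bench import bot,status,imaging,ticket
import cv2
for n in ("top","scene"):
    cv2.imwrite(f"pics/{n}0.png",imaging.read_camera(n)[:,:,::-1]); print(n,imaging.calibration(n))
print(imaging.calibration("wrist")); s=status.sense(); print(s)
E
```

```text
pics
top {'fx': 531.9780240931641, 'fy': 531.9780240931641, 'cx': 326.9795959566436, 'cy': 246.64954610634015, 'dist_coeffs': array([-0.00687495,  0.        ,  0.        ,  0.        ,  0.        ]), 'xyz': array([ 437.70557124,   44.73378819, 1012.8527932 ]), 'attitude': array([-2.21924295,  2.18318564, -0.05827459])}
scene {'fx': 585.5728158497398, 'fy': 585.5728158497398, 'cx': 320.1415162254901, 'cy': 239.419598622944, 'dist_coeffs': array([-0.07825136,  0.        ,  0.        ,  0.        ,  0.        ]), 'xyz': array([1043.21574424,  478.85906773,  889.70995996]), 'attitude': array([-1.18467614, -2.42288485,  0.85097447])}
{'fx': 353.4343565531673, 'fy': 353.4343565531673, 'cx': 315.3728367406501, 'cy': 242.6047916870106, 'dist_coeffs': array([0.00537672, 0.        , 0.        , 0.        , 0.        ]), 'hand_eye': array([[ 9.63487585e-05, -9.65900382e-01, -2.58913967e-01,
         7.25305129e+01],
       [ 9.99999953e-01,  1.67993368e-04, -2.54586901e-04,
        -6.26295953e-01],
       [ 2.89401414e-04, -2.58913931e-01,  9.65900353e-01,
        -2.05728665e+02],
       [ 0.00000000e+00,  0.00000000e+00,  0.00000000e+00,
         1.00000000e+00]])}
{'time_s': 0.1, 'q': array([-1.26439326e+00,  3.53582427e-01,  1.63401280e+00,  5.16261272e-06,
        1.15519234e+00, -2.40778010e-03]), 'qvel': array([ 0.00031679, -0.00138127, -0.0014053 ,  0.00046168, -0.00147387,
        0.00167721]), 'effort': array([-5.17999051e-04, -5.94906485e+01, -3.34930122e+01,  6.98573166e-02,
        1.82821741e-02, -1.86396750e-05]), 'tcp_pos': array([ 189.81229185, -594.99768512,  178.45667274]), 'tcp_rot': array([-3.10305029e+00, -4.82968774e-01,  2.76760873e-04]), 'force': array([-0.6458547 ,  0.27507938, -0.44409918]), 'moment': array([-0.01421392, -0.03778795, -0.04087212]), 'grasp_force': 0.0, 'grip_width': 92.00332801481329}
```

View pics/top0.png

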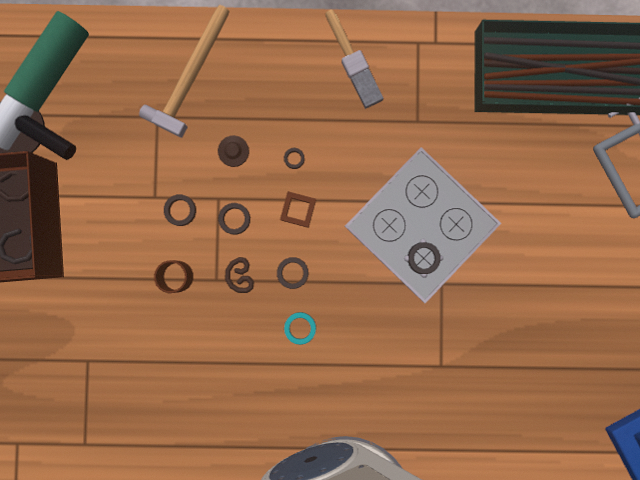

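View pics/scene0.png

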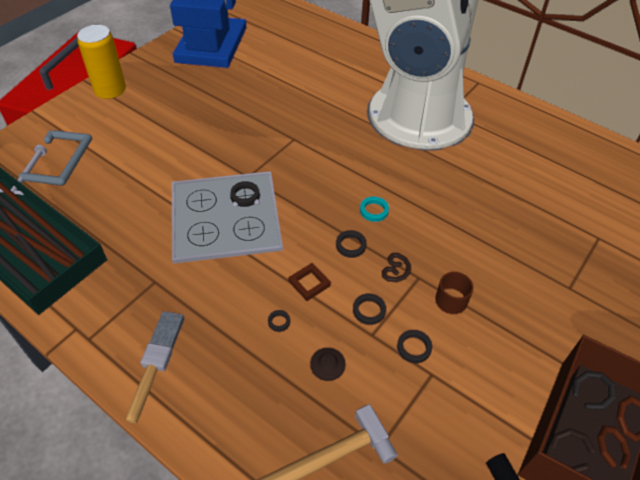

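The top view shows plain iron rings at about (180,210), (234,218) and (292,272). The tray is at (422,226), with its tacked ring at (424,258) and empty circles at (422,191), (389,225) and (456,224). The turquoise ring is at (300,328). The scene view agrees with this layout.

```bash
cat > h.py <<'E'
import numpy as np,cv2
from scipy.spatial.transform import Rotation as R
from bench import bot,status,imaging,ticket
def cam(n,s=None):
    c=imaging.calibration(n); K=np.array([[c['fx'],0,c['cx']],[0,c['fy'],c['cy']],[0,0,1]])
    if n!="wrist": return K,c['dist_coeffs'],R.from_rotvec(c['attitude']).as_matrix(),c['xyz']
    H=c['hand_eye'];W=R.from_rotvec(s['tcp_rot']).as_matrix()
    return K,c['dist_coeffs'],W@H[:3,:3],W@H[:3,3]+s['tcp_pos']
def ray(C,px,z):
    K,d,M,o=C
    u=cv2.undistortPoints(np.float64(px).reshape(-1,1,2),K,d).reshape(-1,2)
    v=np.c_[u,np.ones(len(u))]@M.T
    return (o+v*((z-o[2])/v[:,2])[:,None])[:,:2]
def proj(C,p):
    K,d,M,o=C
    return cv2.projectPoints(np.float64(p).reshape(-1,1,3),cv2.Rodrigues(M.T)[0],-M.T@o,K,d)[0].reshape(-1,2)
def rings(C,im,z=7,vmax=105):
    """dark ring-like contours with a hole: (centre, outer diameter, hole diameter)"""
    m=(im.max(2)<vmax).astype(np.uint8)
    cs,h=cv2.findContours(m,cv2.RETR_CCOMP,cv2.CHAIN_APPROX_NONE); out=[]
    for i,c in enumerate(cs):
        if h[0][i][3]>=0 or h[0][i][2]<0: continue
        k=h[0][i][2]; best=None
        while k>=0:
            if best is None or len(cs[k])>len(cs[best]): best=k
            k=h[0][k][0]
        if len(c)<30 or len(cs[best])<15: continue
        f=lambda q:cv2.fitEllipse(ray(C,q.reshape(-1,2),z).astype(np.float32))
        a,b=f(c),f(cs[best])
        if max(a[1])<120: out.append((np.r_[a[0]],np.r_[a[1]],np.r_[b[0]],np.r_[b[1]]))
    return out
def rot(yaw):  # tool down, tool x at yaw (closing line = yaw-90deg)
    return (R.from_euler('z',yaw)*R.from_rotvec([np.pi,0,0])).as_rotvec()
E
python3 - <<'E'
from h import *
np.set_printoptions(precision=1,suppress=True)
im=cv2.imread("pics/top0.png")[:,:,::-1]; C=cam("top")
for r in rings(C,im): print(*r, proj(C,[*r[0],7]))
hsv=cv2.cvtColor(im,cv2.COLOR_RGB2HSV)
m=((hsv[...,1]<40)&(hsv[...,2]>110)).astype(np.uint8); m[:140]=0;m[310:]=0;m[:,:330]=0;m[:,520:]=0
m=cv2.morphologyEx(m,cv2.MORPH_CLOSE,np.ones((5,5)))
c=max(cv2.findContours(m,cv2.RETR_EXTERNAL,cv2.CHAIN_APPROX_NONE)[0],key=cv2.contourArea)
r=cv2.minAreaRect(ray(C,c.reshape(-1,2),9).astype(np.float32)); print("tray",r)
print("circles",ray(C,[[422,191],[389,225],[456,224],[424,258]],6))
print("others ros small frame pipe scroll turq",ray(C,[[233,151],[294,158],[298,209],[174,277],[240,275],[300,328]],7))
E
```

```text
[423.2 326.8] [59.5 72.5] [424.9 324.5] [40.3 52.1] [[173.5 276.5]]
[433.8 103.1] [57.1 58.1] [435.6 102.7] [38.4 42.8] [[292.3 272.8]]
[425.4 207.4] [60.7 63.4] [411.4 199.6] [15.3 34. ] [[236.9 276.3]]
[ 466.3 -144.9] [59.6 60.7] [ 466.  -147.2] [35.1 41.1] [[423.6 257.8]]
[535.  215.9] [57.6 59.6] [535.  215.2] [40.6 41.6] [[233.7 218.4]]
[549.5 319.2] [57.4 60.3] [549.4 318.8] [39.5 41.8] [[179.5 209.9]]
[652.3 104.5] [36.5 39.3] [652.3 104.2] [27.  28.1] [[293.8 158.1]]
tray ((529.5992431640625, -141.89285278320312), (210.18170166015625, 210.99139404296875), 47.047821044921875)
circles [[ 593.6 -141.1]
 [ 527.5  -78.8]
 [ 531.5 -206.4]
 [ 465.9 -145.9]]
others ros small frame pipe scroll turq [[663.9 220.5]
 [652.5 104. ]
 [554.9  94.5]
 [422.3 325.8]
 [428.1 201.6]
 [330.4  86.6]]
```

```bash
cat >> h.py <<'E'
T=np.array([529.6,-141.9]); Y=np.deg2rad(2.05)
def tgt(k): return T+63.64*np.array([np.cos(Y+k),np.sin(Y+k)])
def go(xy,z,yaws):
    """joint move with whichever of the yaws needs the least joint travel"""
    q0=np.array(status.sense()['q']); c=[]
    for y in yaws:
        for a in (y,y+np.pi):
            q=bot.ik([*xy,z],rot(a))
            if q is not None: c.append((np.abs(np.array(q)-q0).max(),a))
    bot.movep([*xy,z],rot(min(c)[1]))
D45=[np.pi/4,-np.pi/4]; DT=[Y,Y+np.pi/2]
def look(xy,name=None):
    s=status.sense(); im=imaging.read_camera("wrist")
    if name: cv2.imwrite(f"pics/{name}.png",im[:,:,::-1])
    C=cam("wrist",s); return C,im,[r for r in rings(C,im) if np.hypot(*(r[0]-xy))<30]
E
python3 - <<'E'
from h import *
np.set_printoptions(precision=1,suppress=True)
p=np.array([434.7,103]); go(p,130,D45)
C,im,r=look(p,"w1"); s=status.sense(); print(r,s['tcp_pos'],s['q'],s['time_s'],proj(C,[*p,7]))
E
```

```text
[(array([432.8, 105. ]), array([59.1, 60.5]), array([433.6, 105.5]), array([38.6, 40. ]))] [435.  102.5 130. ] [ 0.2  0.1  2.  -0.   1.   1. ] 2.775 [[315.5 227.1]]
```

View pics/w1.png

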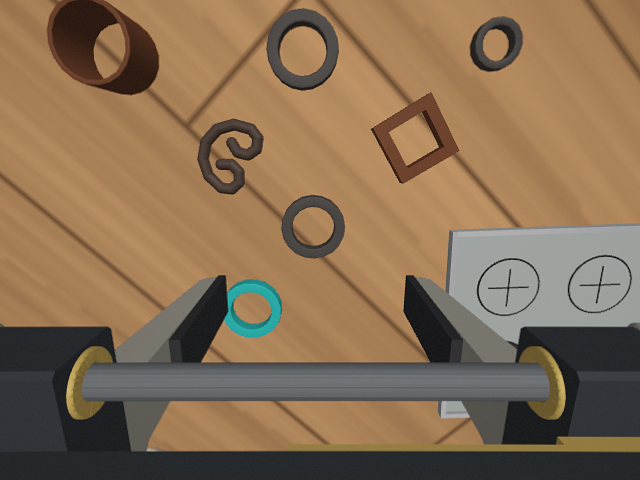

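The wrist view has the target ring at (313,226), with the scroll and turquoise ring clear of the closing line. It agrees with the top camera to 2.6 mm, so I'm picking it up.

```bash
cat >> h.py <<'E'
def pick(p):
    bot.move_straight([*p,40],max_speed=250)
    hit=bot.move_straight([*p,4],max_speed=80,until_force=10)
    bot.grasp(30); s=status.sense(); print("grip",hit,s['grip_width'],s['grasp_force'],s['tcp_pos'])
    bot.move_straight([*p,90],max_speed=250); print("lifted",status.sense()['grip_width'])
def place(t):
    go(t,70,DT)
    bot.move_straight([*t,25],max_speed=200)
    hit=bot.move_straight([*t,10.5],max_speed=50,until_force=8); s=status.sense(); print("place",hit,s['tcp_pos'])
    bot.open_jaws(); bot.move_straight([*t,90],max_speed=250); print("t",status.sense()['time_s'])
E
python3 - <<'E'
from h import *
np.set_printoptions(precision=1,suppress=True)
pick(np.array([433.9,104.2])); t=tgt(np.pi/2); place(t)
C,im,r=look(t,"w2"); print(t,r,proj(C,[*t,13]))
E
```

```text
grip False 0.5118856846676084 0.0 [433.9 104.2   4. ]
lifted 0.27194676401461615
place False [527.2 -78.3  10.5]
t 9.2167
[527.3 -78.3] [(array([526.7, -76.1]), array([60.8, 61.2]), array([526.6, -76.1]), array([58.9, 58.9]))] [[316.  239.1]]
```

View pics/w2.png

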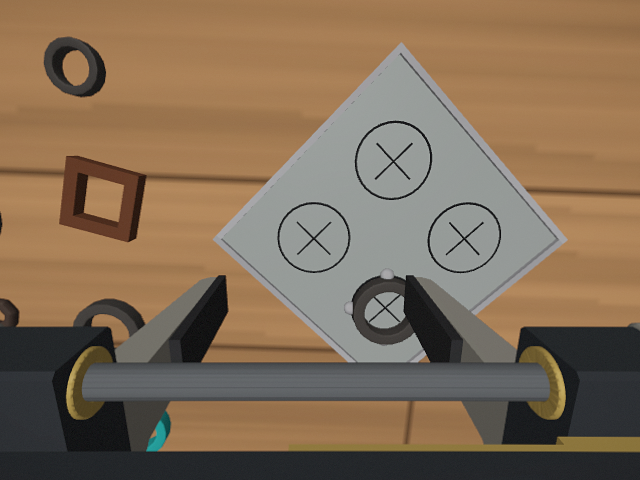

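The jaws shut to 0.5 mm, so the fingers passed over the ring. In the picture the open fingertips (227,276) sit well behind the TCP, so they seem to swing on an arc. I'll measure this from a closed view and a light open-jaw touch on the bench.

```bash
python3 - <<'E'
from h import *
np.set_printoptions(precision=1,suppress=True)
p=np.array([433.9,104.2]); go(p,130,D45); C,im,r=look(p); print(r)
if r: p=(r[0][0]+r[0][2])/2
bot.move_straight([*p,20],max_speed=250)
hit=bot.move_straight([*p,-38],max_speed=40,until_force=4); s=status.sense(); print(hit,s['tcp_pos'],s['force'])
im=imaging.read_camera("wrist"); cv2.imwrite("pics/w3.png",im[150:420,60:580,::-1])
bot.move_straight([*p,s['tcp_pos'][2]+12]);print(status.sense()['time_s'])
E
```

```text
[(array([432.8, 104.9]), array([59.1, 60.5]), array([433.6, 105.5]), array([38.5, 40. ]))]
True [433.  105.2 -35.1] [-1.1 -0.2  7.2]
12.3167
```

View pics/w3.png

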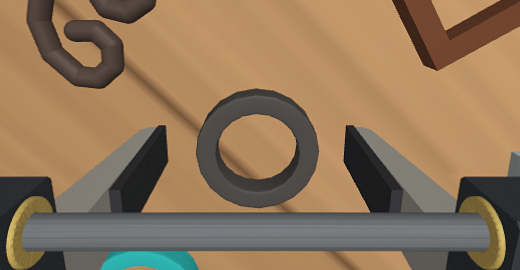

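The open tips touch the bench at TCP z = -35, so they sit 35 mm behind the TCP, and the picture shows the ring centred between the pads. An arc model puts the tips about 10.6 mm back at 60 mm width. I'll try a gentle close at z = -6.

```bash
python3 - <<'E'
from h import *
np.set_printoptions(precision=1,suppress=True)
p=np.array([433.2,105.1])
bot.move_straight([*p,-6],max_speed=60)
bot.grasp(5); s=status.sense(); print(s['grip_width'],s['grasp_force'],s['force'],s['tcp_pos'],s['time_s'])
im=imaging.read_camera("wrist"); cv2.imwrite("pics/w4.png",im[150:420,60:580,::-1])
E
```

```text
0.5841700186851688 0.0 [-0.7 -0.8 -0.3] [433.2 105.1  -6. ] 14.0917
```

View pics/w4.png

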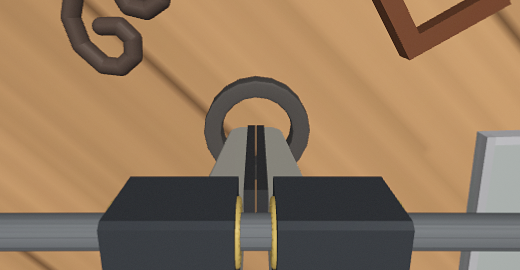

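The fingers actually slide straight: the tips stay at the same row, about 276 in the full frame, when shut. So the real tips are a constant 35 mm behind the nominal TCP, and I'll correct the heights for that.

```bash
sed -i 's/\[\*p,40\]/[*p,0]/; s/\[\*p,4\],max/[*p,-31],max/; s/\[\*p,90\]/[*p,30]/; s/go(t,70,DT)/go(t,35,DT)/; s/\[\*t,25\]/[*t,-8]/; s/\[\*t,10.5\]/[*t,-24.5]/; s/\[\*t,90\]/[*t,60]/' h.py
python3 - <<'E'
from h import *
np.set_printoptions(precision=1,suppress=True)
p=np.array([433.2,105.1]); bot.move_straight([*p,20],max_speed=250); bot.open_jaws()
pick(p)
w=status.sense()['grip_width']
if 50<w<65:
    t=tgt(np.pi/2); place(t)
    C,im,r=look(t,"w5"); print(t,r,proj(C,[*t,13]))
E
```

```text
grip False 59.089142429561434 30.00114862108603 [433.4 105.1 -30.8]
lifted 59.32899735692514
place True [527.6 -78.2 -24.8]
t 20.2833
[527.3 -78.3] [(array([525. , -76.9]), array([62. , 64.8]), array([514.5, -77.2]), array([17.8, 25.2]))] [[316.1 248.8]]
```

View pics/w5.png

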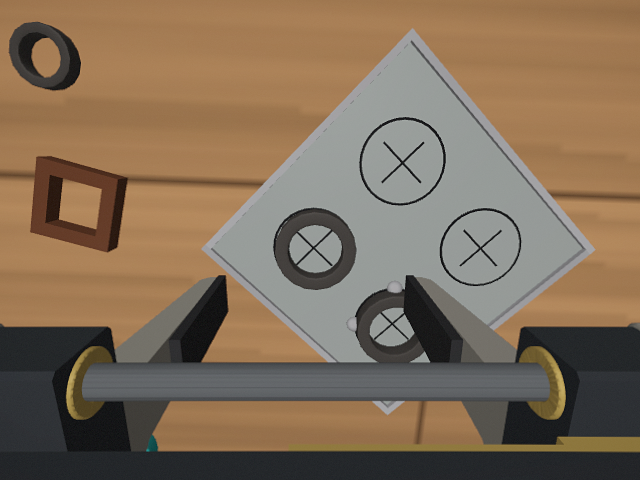

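The first ring lies flat at (315,249), centred on its cross lines and clear of the tacked ring. Next are the other two.

```bash
python3 - <<'E'
from h import *
np.set_printoptions(precision=1,suppress=True)
for p,k in (((535,216.2),0),((549.5,319.6),-np.pi/2)):
    p=np.array(p); go(p,70,D45); C,im,r=look(p); print([x[0] for x in r])
    pick(p)
    if not 55<status.sense()['grip_width']<63: break
    place(tgt(k))
else:
    go(np.array([450,200]),130,D45)
    cv2.imwrite("pics/top1.png",imaging.read_camera("top")[120:360,150:530,::-1]); print(status.sense()['time_s'])
E
```

```text
[array([533.5, 217.3])]
grip False 59.366447066536026 30.000579084735364 [535.1 216.3 -30.8]
lifted 59.36523634807475
place True [ 593.5 -139.6  -24.8]
t 26.7333
[array([548., 321.])]
grip False 59.47320077512884 30.00059438869357 [549.6 319.7 -30.8]
lifted 59.05401604398647
place True [ 532.2 -205.5  -24.8]
t 34.2417
35.8417
```

View pics/top1.png

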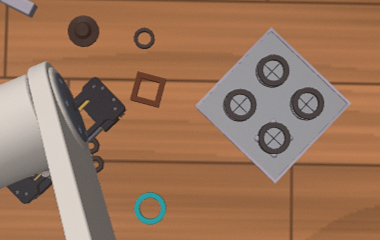

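The top view shows rings on all four circles, at crop positions (272,70), (239,105), (307,103) and (274,138). Each is centred on its cross and the robot is clear.

```bash
python3 -c "
from bench import ticket,bot
bot.wait(0.3); print(ticket.sign_off())"
```

```text
the job is handed in; nothing more can be done
None
```

All three matching rings lie flat and centred on the empty circles, by the last top-camera picture; the job was handed in at about 36 s of the 69 s allowed, and sign-off returned no verdict.

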